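# Square a spectacle case in the jig

### The job

Push the large spectacle case along the bench, never lifting it, until its long side lies flat against the rail of the aluminium jig. Then push the jig's sliding jaw along the rail until it has moved the case up against the end stop and the case sits snugly between jaw and stop, and draw the hand clear. Nothing needs gripping, and the other things on the bench stay where they are.

Things in the scene. Friction and masses are not known exactly. Their poses are not given: they have to be found in the camera images.
- case: the large closed spectacle case, a black box with rounded edges, loose, 0.11 to 0.24 kg: 64 mm along its x, 160 mm along its y, 44 mm high. Origin at the centre of its underside, z up. It starts on the robot's side of the rail, its y within 0.35 rad of the jig's y, its +y end towards the jaw.
- jig: aluminium L-shaped jig fixed to the bench, turned -0.08 to 0.25 rad. Origin: the inner corner at bench level. Rail: along jig y from -25 to 375 mm, front face at x = 0 looking to jig -x (the robot), 22 mm thick, 30 mm high. End stop: from the corner out to jig x = -70 mm, inner face at y = 0 looking to jig +y, 20 mm thick, 30 mm high.
- home (a point): on the bench in the jig, at jig x = -32, y = 80 mm, axes as the jig's: where the origin of the large case lies when it is fully home
- jaw (a joint): position of the sliding jaw along the rail in m: 0 = fully open; grows towards the end stop (inner face at jig y = 0.300 - value), travel 0.20. Starts at 0 to 0.045; 0.140 when closed on the case against the stop. About 3 N of friction; it stays where it is left.
- jaw_inner (a point): centre of the jaw's inner face (towards the end stop and the case), 36 mm in front of the rail's face, 24.5 mm above the bench. The jaw is a grey upright plate 16 mm thick along jig y, at jig x = -71 to -1 mm, 3 to 46 mm above the bench, with a saddle over the rail: jig x = -29 to 33 mm, 40 mm along jig y from the inner face, 34 to 46 mm above the bench.
- jaw_outer (a point): centre of the jaw plate's outer face (the one away from the case), 16 mm beyond jaw_inner along jig +y: push here along jig -y. From jig x = -29 mm towards the rail the saddle juts out 24 mm beyond this face.
- slim_case: bystander: a slim black spectacle case, 40 x 150 x 24 mm, origin under its centre, long axis y
- glue: bystander: upright glue bottle, 38 mm across, 85 mm high, origin under its centre
- tape: bystander: roll of paper tape lying flat, 90 mm across, 24 mm high, origin under its centre
- screwdriver: bystander: screwdriver lying on the bench beyond the jig, 150 mm long
- pot: bystander: steel pot of small screwdrivers, 72 mm across, 160 mm high overall, origin under its centre
- lens_tray: bystander: low white three-compartment tray beyond the jig, 70 x 150 x 22 mm, origin under its centre
- pliers: bystander: pliers lying on the bench on the right of the robot, 125 mm long, origin at the pivot
Things that resemble listed ones, but are neither listed nor needed, are in the scene too. What is shaped like the case but pink is not meant.

How it is judged:
By the outcome, as a careful person would: the job done as asked, in the order asked, and still so for the second after the job is handed in, with the robot touching nothing.
It also fails if it takes over 48 s, if anything falls off the work surface, if the arm or the gripper's body presses on something with over 40 N, if the wrist force passes 120 N, or if a joint passes its speed limit or range.

### The arm

A 6-joint arm with a two-finger parallel gripper is mounted at the origin on the work surface. World frame = base frame: x ahead of the robot, y to its left, z up, the work surface at z = 0. Lengths are in m, angles in rad, forces in N, time in s.
With the tool pointing down it reaches from about 0.35 to 0.975 m from the base axis. Payload 7.1 kg.
Tool frame: the origin (TCP) lies midway between the tips of the shut fingers; the grasp point (between the pads) lies 19 mm behind it; z points along the fingers, y is the line along which they close (so a half turn about z gives the same grasp; the last joint's range is limited). The gripper opens to 88 mm and grips with 3 to 60 N. Pads are 20 mm wide; open, the fingers measure 115 mm over their backs; the gripper's body (75 mm by 178 mm) begins 61 mm behind the grasp point.
Start: joints at [-1.205, 0.423, 1.63, -0, 1.089, -0.019], TCP at [0.235, -0.579, 0.189] pointing down, gripper open.
Joint ranges: [-3, 3], [-0.9, 2.11], [0.09, 2.58], [-1.31, 4.45], [0.11, 2.69], [-2.54, 2.54]. Speed limits (rad/s): [2.39, 2.39, 3.01, 3.14, 3.14, 3.14].

### API

Orientations are given as a unit quaternion [w, x, y, z].
In Python, from station import move_pose, movel, movej, command_gripper, wait, inverse_kinematics, read_camera, camera_info, MotionError, job_done, get_time, get_joint_pos, get_qvel, get_effort, get_tcp_pos, get_ee_rot, get_ft_force, get_ft_torque, get_grip_width, get_finger_force gives the robot as it stands. Calls block until the motion is done:
- move_pose(position, orientation): joint-space move of the TCP to a pose.
- movel(position, frame=None, v=0.15, until_force=None): straight line of the TCP; frame=None keeps the orientation; v is the mean speed in m/s. With until_force (N) it stops when the force on the tool has changed by that much, and returns True; else False.
- movej(angles): joint-space move.
- command_gripper(opening): opening from 0.0 (shut) to 1.0 (fully open); the grip force is fixed at half the most; returns when the fingers have stopped.
- wait(seconds).
- inverse_kinematics(position, orientation): joint angles nearest the present ones, or None.
- read_camera(name): name is "scene" or "top" or "wrist"; returns the picture (420x560x3 uint8, red, green, blue); there is no depth.
- camera_info(name): a dict with "intrinsics" (3x3 intrinsics, pixels), "T" (4x4, takes a point from camera to world coordinates); the wrist camera has in their place "tool_from_camera" (4x4, takes a point from camera to tool coordinates, whose origin is the TCP and whose axes are the flange's). Camera axes: x right, y up, looking along -z (the intrinsics and any distortion apply to the point x, -y, -z); pixel columns grow to the right and rows downward; lengths in m; the calibration is good to about 2 mm. A picture is of the moment at which its call begins: read the wrist's pose just before it. camera_info takes no time and is no camera call.
A pose or a line that the arm cannot do raises MotionError and nothing moves.
- job_done(): hands the job in; it is judged then, once.
Readings, each from a call of its own:
- get_time(): time.
- get_joint_pos(): joint angles.
- get_qvel(): joint speeds.
- get_effort(): joint torques, N m.
- get_tcp_pos(): TCP position.
- get_ee_rot(): TCP orientation.
- get_ft_force(): force on the tool from outside, world axes, zero at the start.
- get_ft_torque(): the same for the moment, N m.
- get_grip_width(): opening from 0.0 (shut) to 1.0 (fully open).
- get_finger_force(): force on a finger pad.
Only numpy, scipy, OpenCV 4.12 (cv2) and the standard library are available. Lean on these libraries where they do the work, as an engineer would, in place of code of your own. Each camera call takes 0.05 s, during which the arm holds its last target. There are 200 camera calls.

## Working session

There is one attempt and no reset: what is moved stays moved. The work goes in short steps, each a Python script; the robot and the scene stay as the last script left them, time stands still between calls to the robot, and variables do not carry over. Pictures are saved under pics/ and viewed, at most 10 in all, crops included, and the job is handed in when it is done.

```bash
mkdir -p pics; ls; python3 - <<'E'
from station import *
import cv2,numpy as np
for n in("top","scene"):
    i=read_camera(n); cv2.imwrite(f"pics/{n}0.png",i[:,:,::-1]); c=camera_info(n)
    print(n,{k:np.round(np.array(v),4).tolist() for k,v in c.items() if not isinstance(v,str)})
print(camera_info("wrist"),get_time(),get_ee_rot())
E
```

```text
pics
top {'intrinsics': [[399.8614, 0.0, 284.2086], [0.0, 399.8614, 201.9528], [0.0, 0.0, 1.0]], 'T': [[-0.0207, 0.9952, -0.0958, 0.4136], [-0.9996, -0.0186, 0.0221, 0.0135], [0.0202, 0.0963, 0.9952, 1.1676], [0.0, 0.0, 0.0, 1.0]]}
scene {'intrinsics': [[525.0024, 0.0, 282.0138], [0.0, 525.0024, 204.5649], [0.0, 0.0, 1.0]], 'T': [[-0.7555, -0.4184, 0.5042, 1.1853], [0.6548, -0.4559, 0.6028, 0.7875], [-0.0224, 0.7855, 0.6184, 0.8668], [0.0, 0.0, 0.0, 1.0]]}
{'intrinsics': array([[348.04814317,   0.        , 282.05617192],
       [  0.        , 348.04814317, 209.17382225],
       [  0.        ,   0.        ,   1.        ]]), 'tool_from_camera': array([[ 1.97737412e-04,  9.62280417e-01,  2.72059479e-01,
         7.38296123e-02],
       [ 9.99999980e-01, -2.01735512e-04, -1.32738424e-05,
        -1.27061694e-04],
       [ 4.21108998e-05,  2.72059476e-01, -9.62280437e-01,
        -1.95899531e-01],
       [ 0.00000000e+00,  0.00000000e+00,  0.00000000e+00,
         1.00000000e+00]])} 0.1 [-6.77207338e-04  9.81548928e-01  1.91209912e-01 -1.16243405e-04]
```

View pics/top0.png

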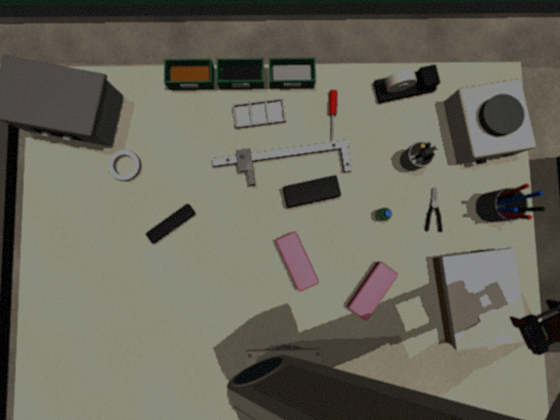

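View pics/scene0.png

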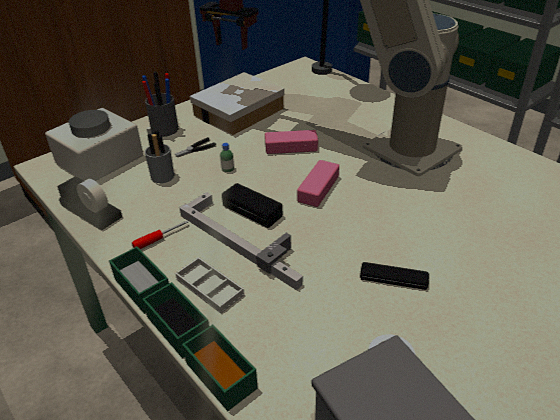

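The top view shows the case at (312,191). The jig rail runs from (213,162) to (350,145), with the stop at (347,160) and the jaw at (247,165). Three other boxes could be confused with the case: pink at (297,261), pink at (373,290), and the slim black one at (171,223). Only (312,191) is both black and large. Next I'll take two wrist views for accurate measurement.

```bash
cat > h.py <<'E'
from station import *
import cv2,numpy as np
from scipy.spatial.transform import Rotation as Ro
def quat(a):  # tool x along world angle a, z down
    R=np.array([[np.cos(a),np.sin(a),0],[np.sin(a),-np.cos(a),0],[0,0,-1]])
    q=Ro.from_matrix(R).as_quat(); return [q[3],q[0],q[1],q[2]]
def wristT():
    p=np.array(get_tcp_pos());q=get_ee_rot();T=np.eye(4)
    T[:3,:3]=Ro.from_quat([q[1],q[2],q[3],q[0]]).as_matrix();T[:3,3]=p
    return T@np.array(camera_info("wrist")["tool_from_camera"])
def ray(px,K,T):
    u=np.atleast_2d(px).astype(float);d=np.c_[(u[:,0]-K[0,2])/K[0,0],-(u[:,1]-K[1,2])/K[1,1],-np.ones(len(u))]
    return T[:3,3],d@T[:3,:3].T
def onplane(px,K,T,z):
    o,d=ray(px,K,T);return o+d*((z-o[2])/d[:,2])[:,None]
def tri(px1,T1,px2,T2,K1,K2=None):
    K2=K1 if K2 is None else K2; out=[]
    o1,d1=ray(px1,K1,T1);o2,d2=ray(px2,K2,T2)
    for a,b in zip(d1,d2):
        s=np.linalg.lstsq(np.c_[a,-b],o2-o1,rcond=None)[0];p,q=o1+s[0]*a,o2+s[1]*b
        out.append(np.r_[(p+q)/2,np.linalg.norm(p-q)])
    return np.array(out)
E
python3 - <<'E'
from h import *
c=camera_info("top");K,T=np.array(c["intrinsics"]),np.array(c["T"])
print(onplane([[312,191],[213,162],[350,145],[347,170],[247,165],[288,236],[385,213]],K,T,.03).round(3))
p=onplane([[300,172]],K,T,.0)[0]
a=onplane([[213,162],[350,145]],K,T,.03);ang=np.arctan2(*(a[0]-a[1])[[1,0]])-np.pi/2
print(ang)
for i,dx in enumerate((0,-.12)):
    move_pose([p[0]+dx,p[1],.23],quat(ang)); wait(.3)
    W=wristT();im=read_camera("wrist");cv2.imwrite(f"pics/w{i}.png",im[:,:,::-1]);np.save(f"w{i}.npy",W)
print(get_time(),p,get_joint_pos())
E
```

```text
[[ 0.553 -0.092  0.03 ]
 [ 0.642  0.191  0.03 ]
 [ 0.686 -0.207  0.03 ]
 [ 0.613 -0.195  0.03 ]
 [ 0.632  0.093  0.03 ]
 [ 0.426 -0.021  0.03 ]
 [ 0.486 -0.3    0.03 ]]
0.10920339657291445
3.6417 [ 0.61418705 -0.06106693  0.        ] [-1.46674489e-01  1.86300361e-01  1.86498147e+00  2.38874010e-05
  1.09059327e+00  1.31472609e+00]
```

View pics/w0.png

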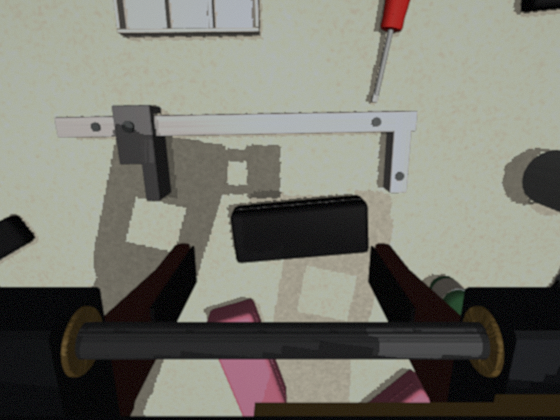

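View pics/w1.png

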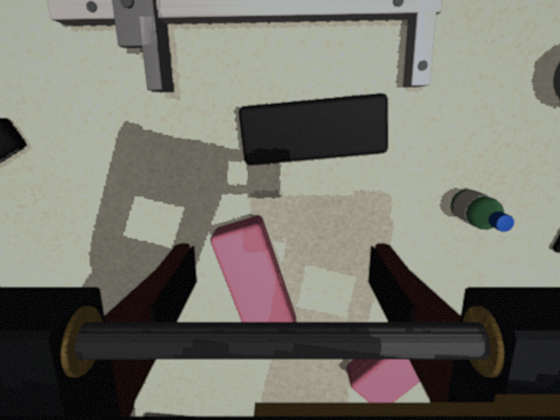

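w0 shows the rail's front edge near row 133 and the stop at about (395,160). The jaw plate is at about (156,180), and the case is the black quad (233,210)–(367,252). w1 shows the case at (313,130) and the end of the pink box at about (237,222), clear of it. Next I'll refine these with masks and an enlarged crop.

```bash
python3 - <<'E'
from h import *
K=np.array(camera_info("wrist")["intrinsics"])
I=[cv2.imread(f"pics/w{i}.png") for i in(0,1)];W=[np.load(f"w{i}.npy") for i in(0,1)]
B=[]
for i,(c) in enumerate([(300,230),(313,130)]):
    m=(I[i].max(2)<45).astype(np.uint8)
    if i==0: m[:,:]*=1
    m=cv2.morphologyEx(m,cv2.MORPH_OPEN,np.ones((5,5)))
    n,l,s,ce=cv2.connectedComponentsWithStats(m); k=l[c[1],c[0]]
    cn=max(cv2.findContours((l==k).astype(np.uint8),0,1)[0],key=cv2.contourArea)
    r=cv2.minAreaRect(cn);bp=cv2.boxPoints(r); print(i,s[k],r)
    P=onplane(bp,K,W[i],.044)[:,:3];print(P.round(4)); print("mean",P.mean(0).round(4),"sides",np.linalg.norm(P-np.roll(P,1,0),axis=1).round(4))
a=cv2.resize(I[0][95:228,90:450],None,fx=2.2,fy=2.2,interpolation=cv2.INTER_CUBIC)
b=cv2.resize(I[1][0:133,90:450],None,fx=2.2,fy=2.2,interpolation=cv2.INTER_CUBIC)
cv2.imwrite("pics/crop.png",np.vstack([a,b])); print(a.shape)
E
```

```text
0 [ 231  196  137   66 7317] ((299.770263671875, 228.2353057861328), (56.63477325439453, 135.7894744873047), 85.07289123535156)
[[ 0.5776 -0.0056  0.044 ]
 [ 0.6077 -0.1562  0.044 ]
 [ 0.5409 -0.1737  0.044 ]
 [ 0.5086 -0.0161  0.044 ]]
mean [ 0.5587 -0.0879  0.044 ] sides [0.0698 0.1536 0.0691 0.1609]
1 [ 239   94  148   71 8459] ((314.5948181152344, 129.11207580566406), (58.87324523925781, 148.04241943359375), 84.588134765625)
[[ 0.5673 -0.0066  0.044 ]
 [ 0.598  -0.1581  0.044 ]
 [ 0.539  -0.1756  0.044 ]
 [ 0.5062 -0.0174  0.044 ]]
mean [ 0.5526 -0.0894  0.044 ] sides [0.062  0.1546 0.0616 0.1616]
(293, 792, 3)
```

View pics/crop.png

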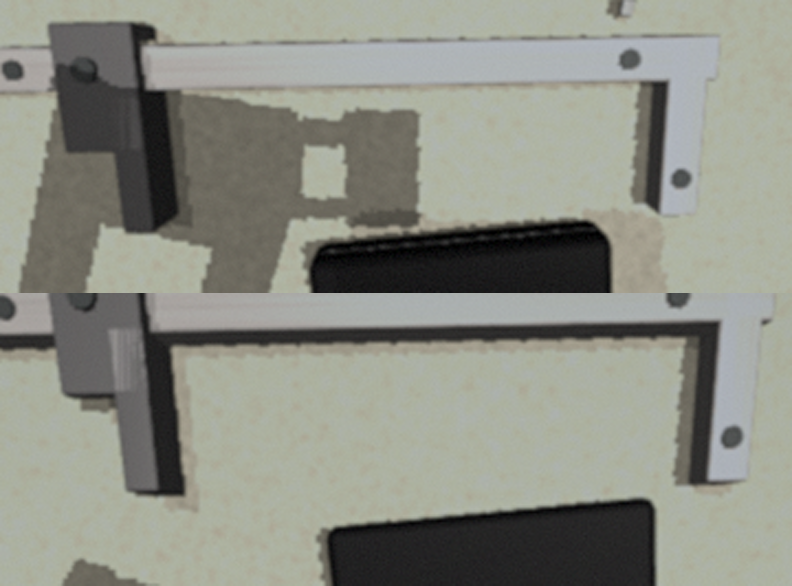

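The black box is confirmed as the case: 62×158 mm measured at z = 0.044 in w1. In the crop, the w0 jig corner is at (666,81), the stop end at (660,213), the left end of the rail edge at (148,90), and the jaw end corners at (126,230) and (157,229). I'll triangulate these with w1.

```bash
python3 - <<'E'
from h import *
K=np.array(camera_info("wrist")["intrinsics"]);W=[np.load(f"w{i}.npy") for i in(0,1)]
a=np.array([[666,81],[660,213],[148,90],[126,230],[157,229]])/2.2+[90,95]
b=np.array([[720,30],[708,189],[158,39],[127,197],[156,197]])/2.2+[90,0]
print("tri",tri(a,W[0],b,W[1],K).round(4))
for p,w in((a,W[0]),(b,W[1])):
    P=np.vstack([onplane(p[:3],K,w,.03),onplane(p[3:],K,w,.046)]);d=P[2]-P[0];s=P[1]-P[0]
    th=np.arctan2(-d[0],d[1]);print("rail ang",th,"stop ang",np.arctan2(-s[1],-s[0]),"corner",P[0].round(4),"stop len",np.linalg.norm(s))
    R=np.array([[np.cos(th),-np.sin(th)],[np.sin(th),np.cos(th)]])
    print("jaw in jig",((P[3:,:2]-P[0,:2])@R).round(4),"case in jig",((np.array([.5526,-.0894])-P[0,:2])@R).round(4))
# top-of-case height from two views: near (robot side) top corners
a=np.array([[237,262],[367,252]]);b=np.array([[245,164],[387,152]]);print(tri(a,W[0],b,W[1],K).round(4))
E
```

```text
tri [[ 6.784e-01 -1.793e-01  2.870e-02  1.300e-03]
 [ 6.097e-01 -1.905e-01  2.430e-02  3.000e-04]
 [ 6.457e-01  8.010e-02  3.150e-02  2.600e-03]
 [ 5.742e-01  8.860e-02  4.180e-02  4.000e-04]
 [ 5.757e-01  7.450e-02  3.980e-02  2.500e-03]]
rail ang 0.12583809216569225 stop ang 0.14884528552442533 corner [ 0.6785 -0.1783  0.03  ] stop len 0.0684274937739545
jaw in jig [[-0.0689  0.276 ]
 [-0.0687  0.2601]] case in jig [-0.1137  0.104 ]
rail ang 0.12391811081055926 stop ang 0.1311738842922787 corner [ 0.6781 -0.1796  0.03  ] stop len 0.06961046279649794
jaw in jig [[-0.0702  0.2777]
 [-0.0704  0.2641]] case in jig [-0.1134  0.105 ]
[[ 5.072e-01 -1.840e-02  3.940e-02  3.000e-04]
 [ 5.377e-01 -1.719e-01  4.120e-02  6.000e-04]]
```

Both views agree: the jig corner is at (0.678, −0.179), turned 0.125 rad, and the jaw is at about 0.039. In jig coordinates the case is at (−0.114, 0.105), turned 0.08 rad. I'll push it with both open fingers spread along its side.

```bash
cat >> h.py <<'E'
TH=.125;C=np.array([.678,-.179])
def J(x,y,z): # jig to world
    c,s=np.cos(TH),np.sin(TH);return [C[0]+c*x-s*y,C[1]+s*x+c*y,z]
def toJ(p):
    c,s=np.cos(TH),np.sin(TH);d=np.array(p[:2])-C;return np.array([c*d[0]+s*d[1],-s*d[0]+c*d[1]]).round(4)
E
python3 - <<'E'
from h import *
q=quat(TH)
move_pose(J(-.175,.105,.12),q)
print(movel(J(-.175,.105,.012),v=.1,until_force=8),get_tcp_pos())
f0=np.array(get_ft_force())
print(movel(J(-.085,.105,.012),v=.06,until_force=15),toJ(get_tcp_pos()),get_ft_force()-f0)
print(movel(J(-.066,.105,.012),v=.02,until_force=12),toJ(get_tcp_pos()),get_ft_force()-f0)
print(get_time())
E
```

```text
False [ 0.49174055 -0.0967337   0.01250129]
False [-0.0854  0.105 ] [0.32336159 0.09277194 0.0031026 ]
False [-0.0661  0.105 ] [ 0.75033466  0.21517599 -0.51937101]
8.1583
```

```bash
python3 - <<'E'
from h import *
print(movel(J(-.045,.105,.012),v=.02,until_force=8),toJ(get_tcp_pos()),get_ft_force())
c=read_camera("top");cv2.imwrite("pics/t1.png",cv2.resize(c[110:240,180:400],None,fx=3,fy=3)[:,:,::-1])
print(get_time())
E
```

```text
False [-0.0452  0.105 ] [ 0.08391398  0.34003425 -0.70916974]
9.4083
```

View pics/t1.png

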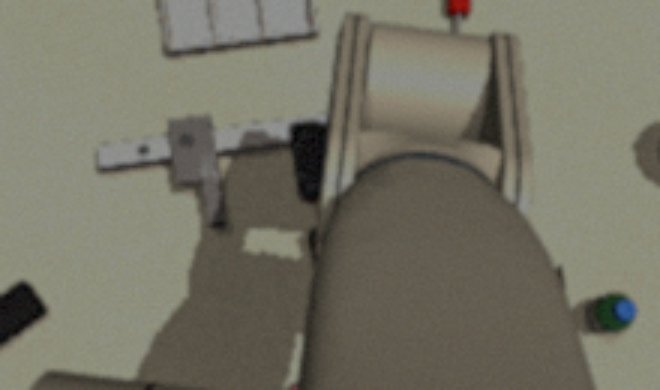

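```bash
python3 - <<'E'
from h import *
cv2.imwrite("pics/w2.png",read_camera("wrist")[:,:,::-1]);s=read_camera("scene")
cv2.imwrite("pics/s2.png",cv2.resize(s[150:310,150:360],None,fx=2.6,fy=2.6,interpolation=2)[:,:,::-1])
a=cv2.resize(cv2.imread("pics/w2.png"),(400,300));b=cv2.resize(cv2.imread("pics/s2.png"),(400,300))
cv2.imwrite("pics/c2.png",np.hstack([a,b]));print(get_grip_width(),get_tcp_pos())
E
```

```text
1.000227329007287 [ 0.62014462 -0.08042717  0.01199889]
```

View pics/c2.png

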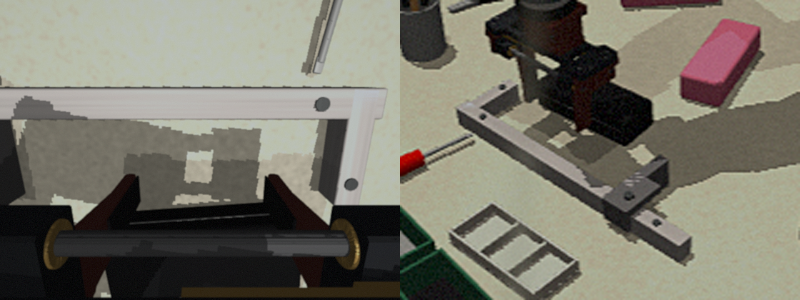

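```bash
python3 - <<'E'
from h import *
s=read_camera("scene")[135:275,190:350]
w=read_camera("wrist")[150:420,60:500]
s=np.clip(s.astype(float)*2.5,0,255).astype(np.uint8);w=np.clip(w.astype(float)*2.5,0,255).astype(np.uint8)
cv2.imwrite("pics/c3.png",np.vstack([cv2.resize(s,(457,300),interpolation=2) if 0 else cv2.resize(s,(400,350),interpolation=2),cv2.resize(w,(400,245))])[:,:,::-1])
E
```

```text
(no output)
```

View pics/c3.png

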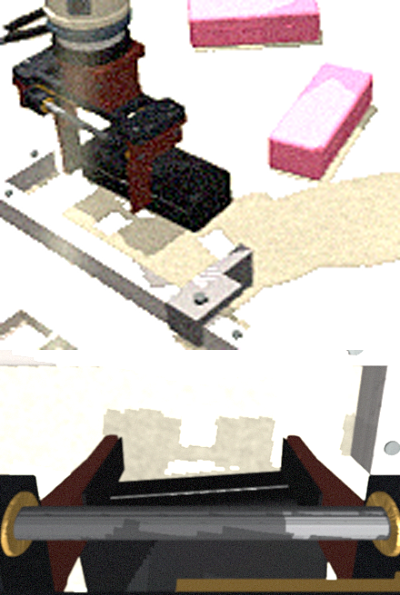

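```bash
python3 - <<'E'
from h import *
def proj(P,K,T):
    p=(np.array(P)-T[:3,3])@T[:3,:3];return np.c_[K[0,0]*p[:,0]/-p[:,2]+K[0,2],K[1,2]-K[1,1]*p[:,1]/-p[:,2]].round(1)
c=camera_info("scene");K,T=np.array(c["intrinsics"]),np.array(c["T"])
tips=[J(-.045,.105+s,.012) for s in(.05,-.05)]
f=lambda p:((p-[190,135])*2.5).round()
print("tips in c3 scene",f(proj(tips,K,T)))
for cx in(-.1135,-.098,-.032):
  print(cx,f(proj([J(cx+a*.032,.105+b*.08,z) for a,b,z in((1,1,.044),(1,1,0),(1,-1,.044),(-1,1,.044),(-1,1,0))],K,T)).tolist())
Kw=np.array(camera_info("wrist")["intrinsics"]);W=wristT()
print("wrist tips",proj(tips,Kw,W).tolist(),"full px; far-edge px candidates (c3 110..290,~485)")
print(onplane([[60+110*1.1,150+148*1.1],[60+290*1.1,150+134*1.1]],Kw,W,.044), [toJ(p) for p in onplane([[60+110*1.1,150+148*1.1],[60+290*1.1,150+134*1.1]],Kw,W,.044)])
E
```

```text
tips in c3 scene [[145. 233.]
 [ 76. 192.]]
-0.1135 [[190.0, 203.0], [192.0, 237.0], [80.0, 140.0], [233.0, 173.0], [235.0, 206.0]]
-0.098 [[180.0, 211.0], [182.0, 245.0], [69.0, 147.0], [223.0, 180.0], [225.0, 214.0]]
-0.032 [[132.0, 245.0], [135.0, 279.0], [21.0, 177.0], [178.0, 212.0], [180.0, 246.0]]
wrist tips [[198.5, 238.6], [365.4, 238.7]] full px; far-edge px candidates (c3 110..290,~485)
[[ 0.58360056 -0.03067791  0.044     ]
 [ 0.60588687 -0.13383481  0.044     ]] [array([-0.0752,  0.1589]), array([-0.0659,  0.0538])]
```

The computed tips don't match what I see. With the gripper open, the fingertips sit about 28 mm above the TCP because the fingers retract as they open, so they skimmed over the case. The case is essentially where it was. I'll raise the hand, half-open it, go back, touch down to find the true tip height, and push again.

```bash
python3 - <<'E'
from h import *
movel(J(-.045,.105,.10),v=.2)
movel(J(-.177,.105,.10),v=.25)
command_gripper(.6)
movel(J(-.177,.105,.03),v=.15,until_force=8)
print(movel(J(-.177,.105,-.03),v=.025,until_force=4),get_tcp_pos(),get_ft_force())
z=get_tcp_pos()[2]+.010; movel(J(-.177,.105,z),v=.05)
f0=np.array(get_ft_force())
for x in (-.14,-.115,-.09):
    r=movel(J(x,.105,z),v=.05,until_force=12);print(r,toJ(get_tcp_pos()),(get_ft_force()-f0).round(2))
i=read_camera("wrist");cv2.imwrite("pics/w4.png",i[:,:,::-1]);print(z,get_time())
E
```

```text
False [ 0.48935279 -0.09690667 -0.02990928] [-0.90028634  0.64452112  0.35600082]
False [-0.1402  0.1051] [ 0.36 -0.46 -0.51]
False [-0.1149  0.1051] [-0.27 -0.17 -0.49]
False [-0.0899  0.1051] [-0.32 -0.54 -0.83]
-0.019909280492391587 17.35
```

View pics/w4.png

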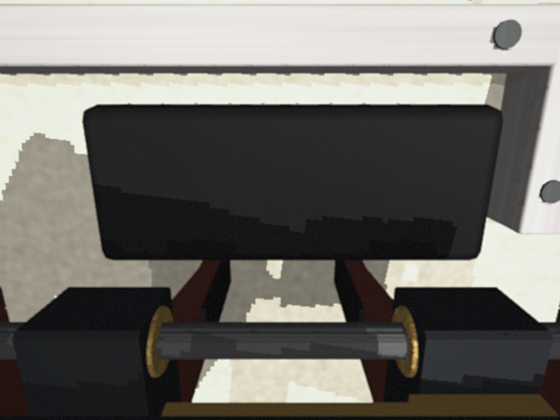

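The fingers now push the case squarely: its top edge is at row 105, parallel to the rail edge at row 70, and its right end at column 495 is clear of the stop. I'll continue to the rail.

```bash
python3 - <<'E'
from h import *
z=-.020
f0=np.array(get_ft_force())
r=movel(J(-.045,.105,z),v=.03,until_force=10);p=toJ(get_tcp_pos());print(r,p,(get_ft_force()-f0).round(2),get_time())
i=read_camera("wrist");cv2.imwrite("pics/w5.png",i[:,:,::-1])
E
```

```text
True [-0.0742  0.1052] [0.86 0.5  0.52] 18.1
```

```bash
python3 - <<'E'
from h import *
z=-.020
r=movel(J(-.064,.105,z),v=.015,until_force=12);print(r,toJ(get_tcp_pos()))
movel(J(-.11,.105,z),v=.1); movel(J(-.11,.105,.09),v=.25)
command_gripper(0)
movel(J(-.05,.325,.09),v=.25)
r=movel(J(-.05,.325,.015),v=.12,until_force=6);print(r,get_tcp_pos(),get_time())
f0=np.array(get_ft_force())
r=movel(J(-.05,.235,.015),v=.05,until_force=20);print(r,toJ(get_tcp_pos()),(get_ft_force()-f0).round(2))
print(get_time());i=read_camera("wrist");cv2.imwrite("pics/w6.png",i[:,:,::-1])
E
```

```text
True [-0.0746  0.1055]
False [0.5883122  0.13709433 0.015373  ] 22.3667
False [-0.05    0.2352] [-0.59 -1.34  1.14]
24.3167
```

View pics/w6.png

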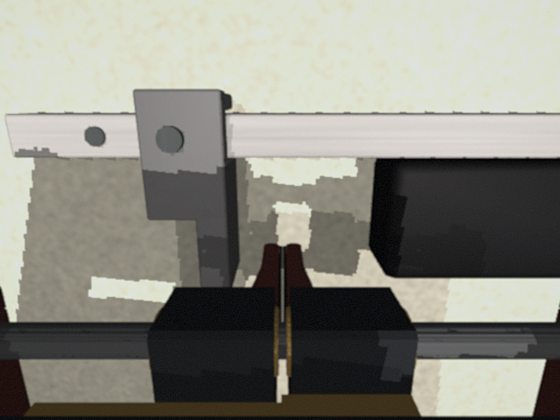

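The jaw plate is still at columns 197–240 and the fingertips are at (282,245): the shut fingers passed over the jaw. So the tips really are about 32 mm or more above the reported TCP at every opening. I'll go back and work at TCP z = −0.02, the height that worked for the case.

```bash
python3 - <<'E'
from h import *
movel(J(-.05,.235,.05),v=.2); movel(J(-.05,.325,.05),v=.25)
r=movel(J(-.05,.325,-.02),v=.08,until_force=6);print(r,get_tcp_pos(),get_time())
f0=np.array(get_ft_force());z=get_tcp_pos()[2]+(.008 if r else 0)
if r: movel(J(-.05,.325,z),v=.05)
for y in(.29,.27):
    r=movel(J(-.05,y,z),v=.05,until_force=20);print(r,toJ(get_tcp_pos()),(get_ft_force()-f0).round(2))
print(get_time());i=read_camera("wrist");cv2.imwrite("pics/w7.png",i[:,:,::-1])
m=i.max(2);print("x")
E
```

```text
False [ 0.58827727  0.13736289 -0.01963127] 26.225
False [-0.05  0.29] [ 0.27 -0.78 -0.6 ]
False [-0.05    0.2694] [-0.15 -0.27  0.38]
27.625
x
```

```bash
cat >> h.py <<'E'
def proj(P,K,T):
    p=(np.array(P)-T[:3,3])@T[:3,:3];return np.c_[K[0,0]*p[:,0]/-p[:,2]+K[0,2],K[1,2]-K[1,1]*p[:,1]/-p[:,2]]
def profile(im,T,x,z,ys):
    K=np.array(camera_info("wrist")["intrinsics"]);g=cv2.GaussianBlur(im.mean(2),(3,3),0);o=[]
    for u,v in proj([J(x,y,z) for y in ys],K,T).round().astype(int):
        o.append(int(g[v,u]) if 0<=u<560 and 0<=v<420 else -1)
    return o
E
python3 - <<'E'
from h import *
ys=np.arange(.16,.36,.005)
W7=wristT();W6=W7.copy();d=np.array(J(-.05,.2352,.015))-np.array(get_tcp_pos());W6[:3,3]+=d
for n,W in(("w6",W6),("w7",W7)):
    im=cv2.imread(f"pics/{n}.png").astype(float)
    for x in(.016,-.02): print(n,x,[(round(y*1000),b) for y,b in zip(ys,profile(im,W,x,.046,ys)) if b>=0])
E
```

```text
w6 0.016 [(160, 211), (165, 210), (170, 211), (175, 210), (180, 210), (185, 209), (190, 209), (195, 208), (200, 208), (205, 207), (210, 208), (215, 207), (220, 208), (225, 206), (230, 205), (235, 205), (240, 206), (245, 205), (250, 206), (255, 206), (260, 178), (265, 143), (270, 141), (275, 141), (280, 139), (285, 88), (290, 98), (295, 133), (300, 130), (305, 207), (310, 206), (315, 207), (320, 86), (325, 115), (330, 207), (335, 207), (340, 208), (345, 209), (350, 209), (355, 209)]
w6 -0.02 [(160, 45), (165, 45), (170, 46), (175, 31), (180, 16), (185, 6), (190, 5), (195, 136), (200, 135), (205, 131), (210, 137), (215, 130), (220, 135), (225, 215), (230, 209), (235, 220), (240, 146), (245, 136), (250, 137), (255, 105), (260, 34), (265, 79), (270, 79), (275, 79), (280, 78), (285, 78), (290, 78), (295, 77), (300, 76), (305, 139), (310, 135), (315, 135), (320, 140), (325, 137), (330, 133), (335, 131), (340, 135), (345, 136), (350, 141), (355, 138)]
w7 0.016 [(170, 183), (175, 182), (180, 182), (185, 182), (190, 182), (195, 182), (200, 182), (205, 182), (210, 181), (215, 181), (220, 181), (225, 180), (230, 180), (235, 180), (240, 180), (245, 135), (250, 135), (255, 135), (260, 132), (265, 96), (270, 86), (275, 129), (280, 127), (285, 173), (290, 181), (295, 181), (300, 181), (305, 181), (310, 181), (315, 181), (320, 149), (325, 82), (330, 183), (335, 183), (340, 183), (345, 183), (350, 184), (355, 184)]
w7 -0.02 [(165, 29), (170, 30), (175, 30), (180, 23), (185, 9), (190, 7), (195, 8), (200, 4), (205, 91), (210, 111), (215, 193), (220, 195), (225, 192), (230, 119), (235, 117), (240, 94), (245, 175), (250, 167), (255, 111), (260, 66), (265, 66), (270, 67), (275, 67), (280, 67), (285, 120), (290, 122), (295, 119), (300, 118), (305, 120), (310, 119), (315, 92), (320, 93), (325, 122), (330, 121), (335, 119), (340, 114), (345, 121), (350, 122), (355, 121)]
```

The jaw is moving with the hand: its inner face went from about 0.262 to 0.243. I'll keep pushing until the case meets the stop.

```bash
python3 - <<'E'
from h import *
z=get_tcp_pos()[2]
for y,v,f in((.20,.05,25),(.176,.015,12)):
    r=movel(J(-.05,y,-.0197),v=v,until_force=f);print(r,toJ(get_tcp_pos()),get_time())
if r:
    print(movel(J(-.05,.176,-.0197),v=.015,until_force=15),toJ(get_tcp_pos()),get_time())
W=wristT();im=read_camera("wrist");cv2.imwrite("pics/w8.png",im[:,:,::-1])
ys=np.arange(.10,.24,.004);print([(round(y*1000),b) for y,b in zip(ys,profile(im.astype(float),W,.016,.046,ys)) if b>=0])
E
```

```text
False [-0.05  0.2 ] 29.225
True [-0.0499  0.1865] 30.2083
True [-0.05    0.1867] 30.5583
[(100, 218), (104, 218), (108, 219), (112, 220), (116, 220), (120, 221), (124, 222), (128, 222), (132, 222), (136, 223), (140, 223), (144, 223), (148, 223), (152, 223), (156, 223), (160, 202), (164, 165), (168, 165), (172, 165), (176, 162), (180, 125), (184, 116), (188, 89), (192, 157), (196, 155), (200, 111), (204, 218), (208, 218), (212, 217), (216, 217), (220, 216), (224, 216), (228, 215), (232, 215), (236, 215)]
```

The jaw stopped hard with its inner face at 0.160, the closed value. I'll withdraw and check the result numerically from above.

```bash
python3 - <<'E'
from h import *
movel(J(-.05,.225,-.0197),v=.08); movel(J(-.05,.225,.10),v=.25)
move_pose(J(-.13,.08,.2),quat(TH)); wait(.2)
W=wristT();im=read_camera("wrist");cv2.imwrite("pics/w9.png",im[:,:,::-1])
K=np.array(camera_info("wrist")["intrinsics"])
m=cv2.morphologyEx((im.max(2)<45).astype(np.uint8),cv2.MORPH_OPEN,np.ones((5,5)))
n,l,s,ce=cv2.connectedComponentsWithStats(m)
u,v=proj([J(-.032,.08,.044)],K,W).round().astype(int)[0];k=l[v,u];print(k,s[k],(u,v))
cn=max(cv2.findContours((l==k).astype(np.uint8),0,1)[0],key=cv2.contourArea)
P=onplane(cv2.boxPoints(cv2.minAreaRect(cn)),K,W,.044);print([toJ(p).tolist() for p in P],toJ(P.mean(0)))
ys=np.arange(.14,.22,.004);print([(round(y*1000),b) for y,b in zip(ys,profile(im.astype(float),W,.016,.046,ys))])
ys=np.arange(-.03,.19,.005);print([(round(y*1000),b) for y,b in zip(ys,profile(im.astype(float),W,-.05,.044,ys))])
xs=np.arange(-.09,.03,.004);print([(round(x*1000),profile(im.astype(float),W,x,.044,[.08])[0]) for x in xs])
print(get_time(),get_tcp_pos())
E
```

```text
2 [  199    49   168    74 10319] (np.int64(284), np.int64(84))
[[-0.0015, 0.1585], [-0.0012, 0.0039], [-0.0668, -0.0006], [-0.0671, 0.1627]] [-0.0341  0.0811]
[(140, 186), (144, 186), (148, 186), (152, 186), (156, 168), (160, 59), (164, 113), (168, 112), (172, 111), (176, 111), (180, 88), (184, 78), (188, 79), (192, 108), (196, 107), (200, 138), (204, 182), (208, 182), (212, 182), (216, 181)]
[(-30, 179), (-25, 180), (-20, 178), (-15, 184), (-10, 96), (-5, 93), (0, 177), (5, 40), (10, 42), (15, 42), (20, 43), (25, 42), (30, 41), (35, 41), (40, 41), (45, 40), (50, 40), (55, 40), (60, 39), (65, 39), (70, 38), (75, 38), (80, 37), (85, 37), (90, 37), (95, 36), (100, 35), (105, 35), (110, 34), (115, 34), (120, 33), (125, 33), (130, 32), (135, 32), (140, 33), (145, 31), (150, 30), (155, 28), (160, 46), (165, 116), (170, 112), (175, 111), (180, 181), (185, 181)]
[(-90, 144), (-86, 185), (-82, 181), (-78, 182), (-74, 182), (-70, 182), (-66, 166), (-62, 64), (-58, 31), (-54, 37), (-50, 37), (-46, 38), (-42, 37), (-38, 38), (-34, 37), (-30, 36), (-26, 37), (-22, 36), (-18, 37), (-14, 37), (-10, 37), (-6, 36), (-2, 20), (2, 188), (6, 187), (10, 187), (14, 187), (18, 182), (22, 179), (26, 181)]
32.9 [ 0.53905758 -0.11472187  0.19897747]
```

The case centre measures (−34, 81) mm in the jig against home at (−32, 80), square to the rail. The jaw is at 0.140 and the hand is clear.

```bash
python3 -c "
from station import *
wait(.3);print(job_done(),get_time())"
```

```text
the job is handed in; nothing more can be done
the job is handed in; nothing more can be done
```

The case is flat against the rail and snug between the jaw (closed at about 0.140) and the end stop, with the hand clear; the first pass over each of the case and jaw went too high, possibly brushing the tops, and I handed it in at about 33 s of the 48 s limit without re-checking the bystanders.

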